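# Nip up the lamp foot's wing nuts in cross order

### The job

The brass lamp's round foot is being bolted to its plinth in cross order, and two opposite wing nuts are already in line with their white marks. With the blue-handled fork key, turn the red wing nut clockwise until its wings are in line with its white marks, and only then do the same to the nut straight across from it. Leave the key standing upright on that second nut, and keep the gripper itself off the nuts and the lamp foot.

Things in the scene. Friction and masses are not known exactly. Their poses are not given: they have to be found in the camera images.
- lamp_foot: Round dark steel flange, 232 mm, on a fixed wooden plinth, 256 mm wide. Origin: centre of its underside on the table; z up. Flange top 48 mm up. Four wing nuts 75 mm from the centre, axes vertical: red at +x, its opposite (brass) at -x; those at +y, -y are done and cannot turn. White marks 6 mm wide run radially either side of each nut. Centre socket 44 mm wide, 38 mm above flange.
- nut_red (a joint): Turn of the red nut, rad: 0 = wings along its white marks (lamp_foot's x axis), growing clockwise seen from above; starts at -1.0 to -0.65 (wings counter-clockwise of the marks). Hub 18 mm wide, two flat wings: 52 mm over the tips, 8 mm thick, tops 24 mm above the flange (stud 28 mm). Friction about 0.1 N m; stays where left.
- nut_far (a joint): The brass nut straight across from the red one (at -x of lamp_foot): same shape, zero, direction, starts and friction. Its wings start out of line with the marks.
- key_grip (a point): Centre of the key's blue handle: bar 60 long (x), 16 thick (y), 36 mm high (z), 83 mm above the key's foot; key upright on the table, 101 mm high, 0.3 kg. Its foot is a 48 mm square steel fork; slot along x, 24 wide, 30 mm deep. Set over a nut, slot along the wings, foot down on the flange, it has 0.3 rad free play each way, then turns the nut. Either way round fits; it stands unheld.
There are look-alikes about, which are no part of the job. Of the things like the part that bears key_grip, leave any that is black or purple; of the rest the larger one is meant.

How it is judged (in metres and radians):
On the way:
1. the red nut is turned into line with its marks by the key standing over it, the far nut not yet turned (value of joint nut_red between -0.3 and 0.3 rad and value of joint nut_far below -0.5 rad and x of key_grip in the frame of lamp_foot between 0.055 and 0.095 m and y of key_grip in the frame of lamp_foot between -0.02 and 0.02 m and height (world z) of key_grip below 0.155 m), for 0.1 s.
At the end, for the whole second after the job is handed in: Both nuts in line with their white marks within 0.3 rad (17 degrees), the red one turned first; the key stands by itself upright (within 10 degrees) over the second nut, foot on the flange (within 6 mm), within 20 mm of the nut's axis in each of the foot's x and y (value of joint nut_red between -0.3 and 0.3 rad and value of joint nut_far between -0.3 and 0.3 rad and x of key_grip in the frame of lamp_foot between -0.095 and -0.055 m and y of key_grip in the frame of lamp_foot between -0.02 and 0.02 m and height (world z) of key_grip below 0.137 m and angle between key_grip's own z axis and vertical below 0.17 rad); the robot touches nothing.
It fails at once if the gripper or arm pushes on the nuts or the lamp foot (over 2 N) (contact force between any of the fingers, the arm and lamp_foot above 2 N).
It also fails if it takes over 50 s, if anything falls off the work surface, if the arm or the gripper's body presses on something with over 40 N, if the wrist force passes 120 N, or if a joint passes its speed limit or range.

### The arm

A 6-joint arm with a two-finger parallel gripper is mounted at the origin on the work surface. World frame = base frame: x ahead of the robot, y to its left, z up, the work surface at z = 0. Lengths are in mm, angles in degrees, forces in N, time in s.
With the tool pointing down it reaches from about 350 to 850 mm from the base axis. Payload 8.1 kg.
Tool frame: the origin (TCP) lies between the finger pads; the fingertips stand 22 mm ahead of it and the grasp point (between the pads) lies 3 mm ahead of it; z points along the fingers, y is the line along which they close (so a half turn about z gives the same grasp; the last joint's range is limited). The gripper opens to 85 mm and grips with 20 to 120 N. Pads are 22 mm wide; open, the fingers measure 114 mm over their backs; the gripper's body (76 mm by 85 mm) begins 54 mm behind the grasp point. The pads swing forward as they close: fully open they stand 13 mm farther back than shut.
Start: joints at [60.596, 7.471, 85.268, -0, 87.261, -4.893], TCP at [248.902, 545.942, 219.092] pointing down, gripper open.
Joint ranges: [-169.43, 169.43], [-51.17, 129.36], [1.28, 143.12], [-76.62, 256.62], [0, 156.53], [-152.29, 152.29]. Speed limits (degrees/s): [136.94, 136.94, 159.86, 180, 180, 180].

### API

Orientations are given as [roll, pitch, yaw] about the fixed x, y, z axes, in that order (R = Rz(yaw) Ry(pitch) Rx(roll)).
In Python, from bench import r, vision gives the robot as it stands.
- The arm moves only by the tool step_arm, never from a script. Its argument "targets" is a list that holds one entry, the list of rows, each a list of 6 numbers: the shift along the world's x, y, z in mm, then the turn, a rotation vector about the world's x, y, z in rad. In form: [[[x, y, z, rx, ry, rz], ...]]. A call has 1 to 12 rows; each row is the pose to reach, as a shift and turn from the pose commanded when the call began; what a row does not reach only later rows make up. A row lasts 1/12 s, in which the tool goes at most 41.7 mm and 7.16 degrees, less where a joint would pass 70% of its speed; a pose out of reach is approached as far as the arm can. A call with a gripper value outside its range is refused whole. "fingers" is the gripper's target within -1 to 1 (shut at 1, half-way at 0, fully open at -1), set as the call begins (left out, the last holds). The fingers move at their own pace and stop on an object; "newtons" is the grip in N (left out, the last holds). Time passes only in rows, so rows that repeat a pose let the fingers close. It gives the time, the measured TCP pose, the force, the opening and the grip force at its end, in the units of the state.
- r.sense(): the state, without advancing time (a new reading comes with each control period).
- vision.snapshot(name): name is "scene" or "top" or "wrist"; returns a dict with "img" (420x560x3 uint8, blue, green, red), "mtx" (3x3 intrinsics, pixels), "D" ([k1, k2, p1, p2, k3] as OpenCV has them; the pictures are not rectified), "eye" and "attitude" of the camera in the world. Camera axes: x right, y up, looking along -z (the intrinsics and any distortion apply to the point x, -y, -z); pixel columns grow to the right and rows downward; lengths in mm; the calibration is good to about 2 mm. A picture is of the moment at which its call begins. There is no depth.
- r.hand_in(): hands the job in; it is judged then, once.
The state is a dict: "time": time; "joint_pos": joint angles; "qd": joint speeds; "joint_efforts": joint torques, N m; "tool_pos": TCP position; "tcp_rot": TCP orientation; "ft_force": force on the tool from outside, world axes, zero at the start; "wrist_torque": the same for the moment, N m; "finger_gap": finger opening in mm; "grip_force": force on a finger pad.
Only numpy, scipy, OpenCV 4.12 (cv2) and the standard library are available. Lean on these libraries where they do the work, as an engineer would, in place of code of your own. Each camera call takes 0.05 s, during which the arm holds its last target. There are 200 camera calls.

## Working session

There is one attempt and no reset: what is moved stays moved. The work goes in short steps, Python scripts to look and compute and a tool call to move; the robot and the scene stay as the last step left them, time stands still between calls to the robot, and variables do not carry over. Pictures are saved under pics/ and viewed, at most 10 in all, crops included, and the job is handed in when it is done.

Besides the shell and the picture viewer there is one more tool, called after "Call:" by a JSON object that holds its "method" and its "body". step_arm: Moves the arm, as the interface text tells. Its arguments: {"type":"object","properties":{"targets":{"type":"array"},"fingers":{"type":"number"},"newtons":{"type":"number"}},"required":["targets"]}

```bash
mkdir -p pics; cat > h.py <<'E'
import numpy as np, cv2
from bench import r, vision
def snap(n,f=None):
    s=vision.snapshot(n)
    if f: cv2.imwrite('pics/'+f,s['img'])
    return s
def rot(s):
    from scipy.spatial.transform import Rotation as R
    a=np.array(s['attitude'],float)
    if a.shape==(3,3): return a
    if a.size==4: return R.from_quat(a).as_matrix()
    return R.from_euler('xyz',a,degrees=True).as_matrix()
def cast(s,px,z):
    p=cv2.undistortPoints(np.array(px,float).reshape(-1,1,2),np.array(s['mtx'],float),np.array(s['D'],float)).reshape(-1,2)
    d=np.c_[p[:,0],-p[:,1],-np.ones(len(p))]@rot(s).T
    e=np.array(s['eye'],float)
    return e+d*((z-e[2])/d[:,2])[:,None]
E
python3 - <<'E'
from h import *
for n in('top','scene'):
    s=snap(n,n+'0.png'); print(n,s['eye'],s['attitude'],s['mtx'],s['D'])
print(r.sense())
E
```

```text
top [388.64532656 -33.41611761 821.32482383] [ 10.31611992  -1.15795799 -88.53424393] [[393.69632377   0.         280.06777861]
 [  0.         393.69632377 209.23907843]
 [  0.           0.           1.        ]] [0.031901 0.       0.       0.       0.      ]
scene [864.177701   349.47976947 721.46541714] [ 38.47307447  -0.85787126 138.8400728 ] [[496.31742233   0.         286.31708258]
 [  0.         496.31742233 209.05057069]
 [  0.           0.           1.        ]] [-0.12181802  0.          0.          0.          0.        ]
{'time': 0.1, 'joint_pos': array([ 6.05950237e+01,  7.51215674e+00,  8.53218256e+01,  4.76981779e-04,
        8.72609180e+01, -4.89305264e+00]), 'qd': array([-0.01494988, -0.19166764, -0.14917019, -0.05202593, -0.05877142,
       -0.02455115]), 'joint_efforts': array([ 2.31881750e-03, -5.70952821e+01, -5.01940870e+01, -4.47880598e-05,
        8.14846455e-03, -4.94150470e-05]), 'tool_pos': array([248.65922811, 545.49717403, 218.14663347]), 'tcp_rot': array([-1.79905486e+02, -8.56928744e-03,  1.55488046e+02]), 'ft_force': array([-0.10406611, -1.02536006, -1.62667776]), 'wrist_torque': array([-0.01612801,  0.01175826, -0.03807394]), 'grip_force': 0.0, 'finger_gap': 85.22668157302446}
```

View pics/top0.png

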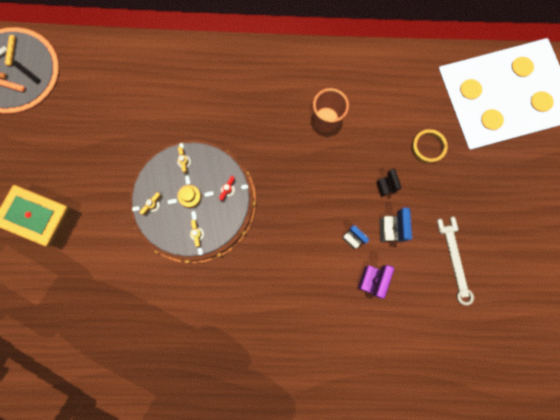

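View pics/scene0.png

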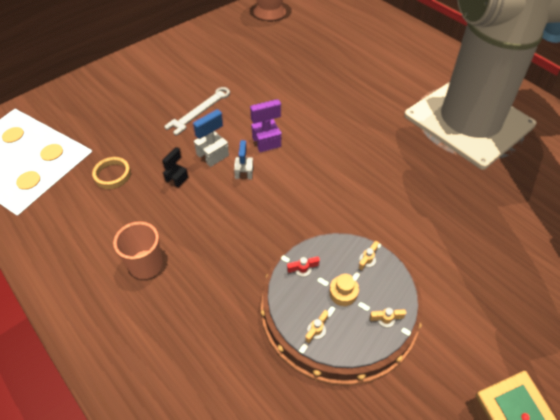

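The top view shows the flange centred near (190,197), with the red nut at (227,188) and the far brass nut at (150,203). The large blue key is at (400,225), and the small blue one, the purple one and the black one are decoys.

```bash
cat > m.py <<'E'
from h import *
s=snap('top'); im=s['img']; hsv=cv2.cvtColor(im,cv2.COLOR_BGR2HSV)
def blobs(lo,hi,amin,box):
    m=cv2.inRange(hsv,np.array(lo),np.array(hi)); k=np.zeros_like(m); x0,y0,x1,y1=box; k[y0:y1,x0:x1]=m[y0:y1,x0:x1]
    n,l,st,c=cv2.connectedComponentsWithStats(k)
    return [(c[i],(l==i)) for i in range(1,n) if st[i,4]>=amin]
def axis(mask,z):
    P=cast(s,np.argwhere(mask)[:,::-1].astype(float),z)[:,:2]; c=P.mean(0)
    (a,b,ang)=cv2.minAreaRect(P.astype(np.float32))
    w,v=np.linalg.eigh(np.cov((P-c).T)); return c,np.degrees(np.arctan2(v[1,1],v[0,1]))%180,np.array(a),np.array(b)
if __name__=='__main__':
    for nm,a in(('red',blobs((0,150,110),(6,255,255),20,(125,135,255,260))),('red2',blobs((174,150,110),(180,255,255),20,(125,135,255,260)))):
        for c,m in a: print(nm,c,m.sum(),axis(m,72))
    for c,m in blobs((18,120,110),(35,255,255),25,(125,135,255,260)): print('brass',c,m.sum(),axis(m,72))
    for c,m in blobs((0,0,165),(180,60,255),4,(125,135,255,260)): print('white',c,m.sum(),cast(s,c,48)[0,:2])
    for c,m in blobs((98,100,40),(118,255,255),15,(330,150,450,310)):
        print('blue',c,m.sum(),axis(m,101)); 
    c1=cv2.resize(im[135:265,125:260],None,fx=4,fy=4,interpolation=2); c2=cv2.resize(im[180:260,335:425],None,fx=4,fy=4,interpolation=2)
    o=np.zeros((520,800,3),np.uint8); o=np.zeros((520,900,3),np.uint8); o[:520,:540]=c1; o[:320,540:900]=c2
    cv2.imwrite('pics/crop1.png',cv2.resize(o,(800,462)))
E
python3 m.py
```

```text
red [230.675 180.625] 40 (array([579.41591503,  52.90143886]), np.float64(165.44211465851356), array([579.04522705,  53.03546143]), array([ 8.82375145, 19.7429657 ]))
red [224.19642857 194.01785714] 56 (array([552.27418539,  64.15164441]), np.float64(138.9671919849829), array([553.95080566,  63.368927  ]), array([10.23730087, 28.91125488]))
brass [180.70588235 151.02941176] 34 (array([636.34322931, 153.86509838]), np.float64(30.491618329714214), array([636.04931641, 153.67140198]), array([18.59027863,  8.48753929]))
brass [183.85245902 165.        ] 61 (array([608.03767509, 145.7983527 ]), np.float64(3.0747513366095234), array([609.13555908, 147.13534546]), array([13.40196037, 26.5760498 ]))
brass [188.99754902 195.92401961] 408 (array([546.45302503, 131.71808872]), np.float64(43.12298602367281), array([546.35076904, 131.71717834]), array([43.7230072 , 42.25317764]))
brass [150.17424242 203.71969697] 132 (array([528.91574438, 204.54878775]), np.float64(141.730399205544), array([528.04650879, 202.95452881]), array([16.28532791, 49.34300995]))
brass [193.875 224.725] 40 (array([490.547
[... 1244 characters left out ...]
6666667] 6 [535.94370804  95.37914853]
white [136.2 208. ] 45 [523.96172659 238.68717513]
white [199.83333333 209.66666667] 6 [524.26487264 113.81759074]
white [184.63636364 214.09090909] 11 [514.50707881 143.12256325]
white [184.5 219.5] 4 [503.6879795  142.64249491]
white [192.         240.79411765] 238 [462.03641227 125.17021027]
blue [405.0308642  223.71296296] 324 (array([ 499.70189973, -276.91223588]), np.float64(0.5370167610009275), array([ 500.22543335, -276.31808472]), array([58.03700638, 20.61891365]))
blue [358.82170543 234.        ] 129 (array([ 477.98692256, -190.97925906]), np.float64(47.155524864702784), array([ 478.00909424, -190.3678894 ]), array([37.1861496 , 12.02912617]))
```

View pics/crop1.png

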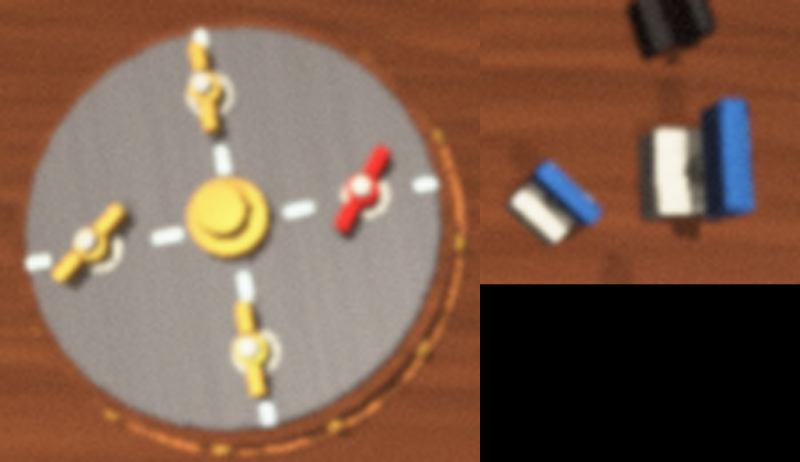

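The axis marks give a flange centre of (549,133.7) and an x axis at -76.5°. That puts the red nut at (567,61) with wings at about -25°, and the far nut at (532,207) with wings at about -38°. The key is near (500,-277). Moving over to it now.

Call:
{"method": "step_arm", "body": {"targets": [[[12, -38, 2, 0, 0, 0.04], [23, -77, 4, 0, 0, 0.08], [35, -115, 6, 0, 0, 0.12], [47, -153, 8, 0, 0, 0.16], [58, -192, 10, 0, 0, 0.2], [70, -230, 12, 0, 0, 0.24], [82, -268, 14, 0, 0, 0.28], [93, -307, 16, 0, 0, 0.32], [105, -345, 18, 0, 0, 0.36], [117, -383, 20, 0, 0, 0.4], [128, -422, 20, 0, 0, 0.43], [140, -460, 20, 0, 0, 0.43]]], "fingers": -0.2, "newtons": 80}}

```text
time: 1.15
tool_pos: [388.9, 84.0, 239.3]
tcp_rot: [180.0, 0.0, -179.7]
ft_force: [1.0, 0.8, 0.0]
finger_gap: 51.4
grip_force: 0.0
```

Call:
{"method": "step_arm", "body": {"targets": [[[12, -38, 0, 0, 0, 0], [23, -77, 0, 0, 0, 0], [35, -115, 0, 0, 0, 0], [47, -153, 0, 0, 0, 0], [58, -192, 0, 0, 0, 0], [70, -230, 0, 0, 0, 0], [82, -268, 0, 0, 0, 0], [93, -307, 0, 0, 0, 0], [105, -335, 0, 0, 0, 0], [111, -355, 0, 0, 0, 0], [111, -362, 0, 0, 0, 0], [111, -362, 0, 0, 0, 0]]]}}

```text
time: 2.15
tool_pos: [499.4, -277.3, 238.2]
tcp_rot: [180.0, -0.1, -180.0]
ft_force: [-0.0, 0.2, -0.3]
finger_gap: 51.3
grip_force: 0.0
```

```bash
python3 - <<'E'
from h import *
s=snap('wrist','w1.png'); print(s['eye'],s['attitude']); q=r.sense(); print(q['tool_pos'],q['tcp_rot'],q['finger_gap'])
hsv=cv2.cvtColor(s['img'],cv2.COLOR_BGR2HSV); m=cv2.inRange(hsv,(98,100,40),(118,255,255))
n,l,st,c=cv2.connectedComponentsWithStats(m)
for i in range(1,n):
    if st[i,4]>100:
        (a,b,t)=cv2.minAreaRect(np.argwhere(l==i)[:,::-1].astype(np.float32)); bx=cv2.boxPoints((a,b,t)); print(c[i],st[i],np.median(hsv[l==i],0)); print(cast(s,bx,101)[:,:2])
E
```

```text
[ 427.324638   -277.02702313  394.25193061] [-16.21151056  -0.10681527  89.99620662]
[ 499.41374024 -276.02981122  238.47104413] [ 1.79940042e+02 -6.39219674e-02 -1.79939032e+02] 51.35579013558726
[276.09742896 195.79837618] [269 169  15  56 739] [109. 112. 137.]
[[ 471.3646586  -286.61304817]
 [ 470.96197011 -273.14818126]
 [ 528.94598153 -271.21831434]
 [ 529.39118897 -285.41282394]]
```

View pics/w1.png

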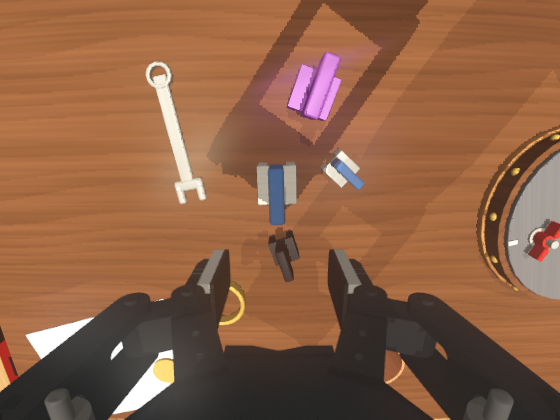

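The wrist view shows the blue handle at (276,196). It casts to x 471–529 (58 mm long, matching the 60 given) and a centre of (500,-279). Descending to grip.

Call:
{"method": "step_arm", "body": {"targets": [[[1, -2, -35, 0, 0, 0.03], [1, -2, -70, 0, 0, 0.03], [1, -2, -105, 0, 0, 0.03], [1, -2, -130, 0, 0, 0.03], [1, -2, -143, 0, 0, 0.03], [1, -2, -150, 0, 0, 0.03], [1, -2, -150, 0, 0, 0.03], [1, -2, -150, 0, 0, 0.03]]]}}

```text
time: 2.87
tool_pos: [501.8, -278.1, 90.8]
tcp_rot: [-179.9, 0.1, -178.1]
ft_force: [-0.1, -0.1, 0.8]
finger_gap: 51.2
grip_force: 0.0
```

Call:
{"method": "step_arm", "body": {"targets": [[[0, 0, 0, 0, 0, 0], [0, 0, 0, 0, 0, 0], [0, 0, 0, 0, 0, 0], [0, 0, 0, 0, 0, 0], [0, 0, 0, 0, 0, 0], [0, 0, 0, 0, 0, 0], [0, 0, 0, 0, 0, 0], [0, 0, 0, 0, 0, 0]]], "fingers": 1, "newtons": 80}}

```text
time: 3.53
tool_pos: [500.9, -278.0, 89.0]
tcp_rot: [180.0, -0.0, -178.2]
ft_force: [-0.4, 0.2, -0.3]
finger_gap: -0.3
grip_force: 0.0
```

The fingers closed on nothing, so I'm looking again.

```bash
python3 - <<'E'
from h import *
a=snap('wrist')['img'];b=snap('scene')['img'];c=snap('top')['img']
o=np.vstack([np.hstack([cv2.resize(a,(400,300)),cv2.resize(b[60:240,100:340],(400,300))]),np.hstack([cv2.resize(c[150:300,330:530],(400,300)),np.zeros((300,400,3),np.uint8)])])
cv2.imwrite('pics/o1.png',o); print(r.sense())
E
```

```text
{'time': 3.6833, 'joint_pos': array([-3.41627933e+01,  8.99203432e+00,  9.75567856e+01,  3.08609478e-04,
        7.34616654e+01, -1.26004970e+02]), 'qd': array([-0.0201324 ,  0.02123641,  0.09307615, -0.04225416,  0.04630808,
        0.04195742]), 'joint_efforts': array([-4.86563411e-03, -5.49674392e+01, -4.67347491e+01, -5.82193952e-04,
        2.25701689e-03,  3.82662085e-05]), 'tool_pos': array([ 500.85234621, -278.02410793,   88.98927814]), 'tcp_rot': array([ 1.79993597e+02, -8.30837103e-03, -1.78157911e+02]), 'ft_force': array([ 0.46839739,  0.53167506, -0.58275582]), 'wrist_torque': array([ 0.00449517, -0.02716787, -0.02269564]), 'grip_force': 0.0, 'finger_gap': -0.23775939670548918}
```

View pics/o1.png

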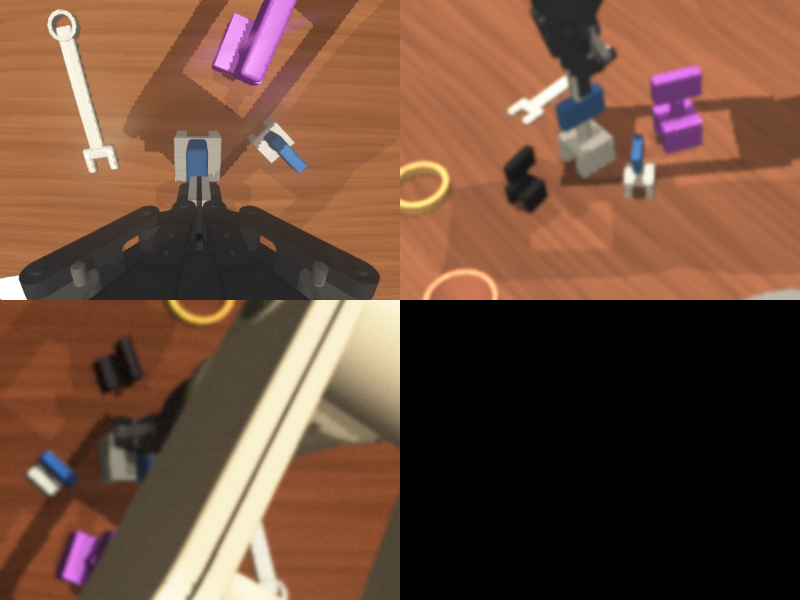

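The wrist view puts the blue handle at about (196,160) in the composite, just above the shut fingers, so the fingers closed beside the handle. I'll check by projecting and casting.

```bash
python3 - <<'E'
from h import *
def proj(s,P):
    Rm=rot(s); p=(np.array(P,float)-s['eye'])@Rm; p=p*[1,-1,-1]
    return cv2.projectPoints(p,np.zeros(3),np.zeros(3),np.array(s['mtx']),np.array(s['D']))[0].reshape(-1,2).round()
for n in('wrist','scene'):
    s=snap(n); hsv=cv2.cvtColor(s['img'],cv2.COLOR_BGR2HSV); m=cv2.inRange(hsv,(98,90,30),(120,255,255))
    print(n,s['eye'],s['attitude'],np.array(s['mtx'])[0,0],s['D']); 
    print('TCP,tip,handle ends/top, z65',proj(s,[[501,-278,89],[501,-278,67],[471,-279,101],[530,-279,101],[471,-279,65],[530,-279,65]]).tolist())
    k,l,st,c=cv2.connectedComponentsWithStats(m)
    for i in range(1,k):
        if st[i,4]>60:
            px=np.argwhere(l==i)[:,::-1].astype(np.float32); print(c[i],st[i]); bx=cv2.boxPoints(cv2.minAreaRect(px)); print(bx.round().tolist()); print(cast(s,bx,101)[:,:2].round().tolist())
E
```

```text
wrist [ 428.64524749 -279.92545733  244.93981066] [-1.62877287e+01 -7.55324178e-02  9.18288111e+01] 295.63983808194916 [-0.05368351  0.          0.          0.          0.        ]
TCP,tip,handle ends/top, z65 [[278.0, 254.0], [278.0, 239.0], [277.0, 209.0], [274.0, 309.0], [278.0, 193.0], [275.0, 277.0]]
[407.77078086 219.31486146] [386 194  44  48 794]
[[380.0, 203.0], [393.0, 191.0], [430.0, 232.0], [418.0, 243.0]]
[[466.0, -227.0], [460.0, -221.0], [481.0, -198.0], [487.0, -203.0]]
[275.12573099 222.56359649] [ 261  196   30   60 1368]
[[261.0, 196.0], [290.0, 196.0], [290.0, 255.0], [261.0, 255.0]]
[[464.0, -287.0], [464.0, -273.0], [496.0, -272.0], [497.0, -287.0]]
scene [864.177701   349.47976947 721.46541714] [ 38.47307447  -0.85787126 138.8400728 ] 496.3174223318368 [-0.12181802  0.          0.          0.          0.        ]
TCP,tip,handle ends/top, z65 [[208.0, 122.0], [209.0, 131.0], [220.0, 110.0], [194.0, 124.0], [221.0, 125.0], [196.0, 138.0]]
[207.93979058 124.85863874] [195 111  27  27 382]
[[191.0, 125.0], [218.0, 110.0], [226.0, 123.0], [198.0, 138.0]]
[[536.0, -281.0], [472.0, -283.0], [484.0, -243.0], [546.0, -242.0]]
[241.68932039 151.47572816] [239 142   6  21 103]
[[239.0, 142.0], [244.0, 142.0], [244.0, 162.0], [239.0, 162.0]]
[[496.0, -186.0], [489.0, -180.0], [520.0, -141.0], [526.0, -147.0]]
```

```bash
python3 - <<'E'
from h import *
a=snap('wrist')['img'][150:330,210:350];b=snap('scene')['img'][40:190,140:270]
cv2.imwrite('pics/o2.png',np.hstack([cv2.resize(a,(400,514),interpolation=2),cv2.resize(b,(400,514),interpolation=2)]))
E
```

```text
(no output)
```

View pics/o2.png

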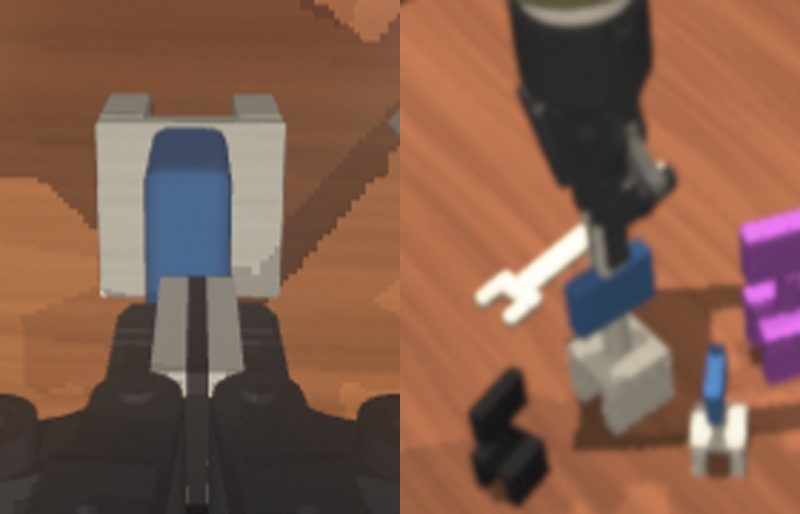

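The zoom shows the shut fingertips at (195,275) overlying the handle's top, so they closed just above the handle and really sit higher than expected. I'll open, go lower in small steps and watch the force.

Call:
{"method": "step_arm", "body": {"targets": [[[0, 0, 0, 0, 0, 0], [0, 0, 0, 0, 0, 0], [0, 0, 0, 0, 0, 0], [0, 0, 0, 0, 0, 0], [0, -1, -5, 0, 0, 0], [0, -1, -10, 0, 0, 0], [0, -1, -15, 0, 0, 0], [0, -1, -20, 0, 0, 0], [0, -1, -20, 0, 0, 0]]], "fingers": -0.3}}

```text
time: 4.63
tool_pos: [499.9, -278.4, 67.2]
tcp_rot: [179.9, -0.1, -178.2]
ft_force: [0.1, 0.4, -0.7]
finger_gap: 55.4
grip_force: 0.0
```

Call:
{"method": "step_arm", "body": {"targets": [[[0, 0, 0, 0, 0, 0], [0, 0, 0, 0, 0, 0], [0, 0, 0, 0, 0, 0], [0, 0, 0, 0, 0, 0], [0, 0, 0, 0, 0, 0], [0, 0, 0, 0, 0, 0], [0, 0, 0, 0, 0, 0]]], "fingers": 0.62, "newtons": 20}}

```text
time: 5.22
tool_pos: [501.2, -279.4, 69.5]
tcp_rot: [-180.0, 0.0, -178.2]
ft_force: [0.9, -1.0, 0.8]
finger_gap: 16.1
grip_force: 0.6
```

```bash
python3 - <<'E'
from h import *
a=snap('wrist')['img'][150:330,210:350];b=snap('scene')['img'][40:190,140:270]
cv2.imwrite('pics/o3.png',np.hstack([cv2.resize(a,(400,514),interpolation=2),cv2.resize(b,(400,514),interpolation=2)])); q=r.sense(); print(q['finger_gap'],q['grip_force'],q['ft_force'],q['tool_pos'])
E
```

```text
16.07081202121436 0.5846378579735756 [ 0.6862831  -0.76953928  1.04396855] [ 501.10478036 -279.29522513   69.39627644]
```

View pics/o3.png

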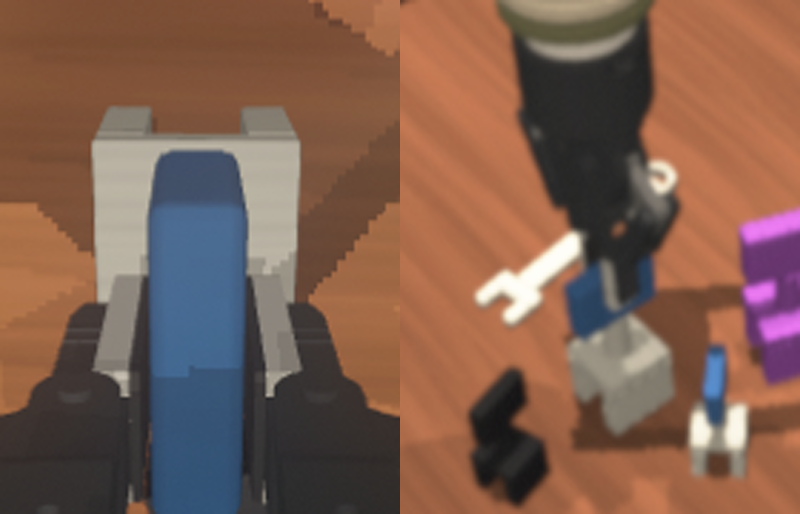

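The pads now straddle the handle (gap 16.1 mm, which matches it). The fingers sit about 25 mm higher than stated, so I'll use relative heights. Gripping firmly and lifting.

Call:
{"method": "step_arm", "body": {"targets": [[[0, 0, 0, 0, 0, 0], [0, 0, 0, 0, 0, 0], [0, 0, 0, 0, 0, 0], [0, 0, 0, 0, 0, 0], [0, 0, 0, 0, 0, 0], [0, 0, 15, 0, 0, 0], [0, 0, 40, 0, 0, 0], [0, 0, 70, 0, 0, 0], [0, 0, 100, 0, 0, 0], [0, 0, 115, 0, 0, 0], [0, 0, 120, 0, 0, 0], [0, 0, 120, 0, 0, 0]]], "fingers": 1, "newtons": 90}}

```text
time: 6.32
tool_pos: [501.1, -278.9, 189.4]
tcp_rot: [-180.0, 0.0, -178.1]
ft_force: [-0.3, -0.0, -2.9]
finger_gap: 13.7
grip_force: 88.5
```

Call:
{"method": "step_arm", "body": {"targets": [[[5, 25, 0, 0, 0, -0.04], [12, 60, 0, 0, 0, -0.09], [19, 98, 0, 0, 0, -0.15], [26, 136, 0, 0, 0, -0.2], [34, 174, 0, 0, 0, -0.26], [41, 212, 0, 0, 0, -0.31], [49, 250, 0, 0, 0, -0.37], [55, 285, 0, 0, 0, -0.42], [61, 315, 0, 0, 0, -0.46], [65, 333, 0, 0, 0, -0.49], [66, 340, 0, 0, 0, -0.5], [66, 340, 0, 0, 0, -0.5]]]}}

```text
time: 7.32
tool_pos: [565.3, 62.7, 186.1]
tcp_rot: [-179.9, -0.3, 153.3]
ft_force: [0.3, -0.5, -3.7]
finger_gap: 14.2
grip_force: 88.6
```

Call:
{"method": "step_arm", "body": {"targets": [[[0, 0, 0, 0, 0, 0], [0, 0, 0, 0, 0, 0], [0, 0, 0, 0, 0, 0]]]}}

```text
time: 7.57
tool_pos: [566.5, 59.6, 188.5]
tcp_rot: [-180.0, -0.0, 153.1]
ft_force: [0.2, -0.9, -2.4]
finger_gap: 13.6
grip_force: 88.6
```

```bash
python3 - <<'E'
from h import *
s=snap('wrist'); w=s['img'];b=snap('scene')['img'][150:380,200:450]; 
cv2.imwrite('pics/n1.png',np.hstack([cv2.resize(w[100:380,140:420],(400,400)),cv2.resize(b,(400,400))]))
q=r.sense(); print(q['tool_pos'],q['tcp_rot'],q['finger_gap'])
def proj(s,P):
    Rm=rot(s); p=(np.array(P,float)-s['eye'])@Rm; p=p*[1,-1,-1]
    return cv2.projectPoints(p,np.zeros(3),np.zeros(3),np.array(s['mtx']),np.array(s['D']))[0].reshape(-1,2).round()
print('red stud',proj(s,[[566.6,60.8,76]]))
hsv=cv2.cvtColor(w,cv2.COLOR_BGR2HSV); m=cv2.inRange(hsv,(0,150,90),(6,255,255))|cv2.inRange(hsv,(174,150,90),(180,255,255))
n,l,st,c=cv2.connectedComponentsWithStats(m)
for i in range(1,n):
    if st[i,4]>30: print(c[i],st[i],cast(s,c[i],70)[0])
m=cv2.inRange(hsv,(98,90,30),(120,255,255)); px=np.argwhere(m)[:,::-1].astype(np.float32); bx=cv2.boxPoints(cv2.minAreaRect(px)); print('blue',bx.tolist(),cast(s,bx,221)[:,:2])
E
```

```text
[566.82232547  59.77673136 188.9930145 ] [-1.79989869e+02 -3.88665380e-03  1.53120047e+02] 13.709494746859875
red stud [[280. 202.]]
[280.07589286 184.61160714] [273 171  16  26 224] [552.74627585  68.26733097  70.        ]
blue [[5.0, 204.0], [295.0, 204.0], [295.0, 331.0], [5.0, 331.0]] [[475.7114633  -34.13103115]
 [535.44795886  83.45122441]
 [594.60454553  54.68957265]
 [528.73808728 -84.42770731]]
```

View pics/n1.png

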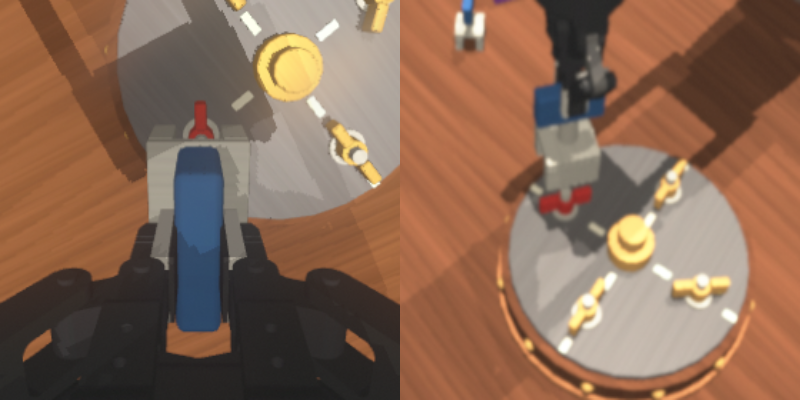

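The wrist crop shows the red wing at (200,120) in line with the key's slot, and the key is upright and centred within about 2 mm. Lowering.

Call:
{"method": "step_arm", "body": {"targets": [[[1, 1, -12, 0, 0, 0], [1, 1, -28, 0, 0, 0], [1, 1, -40, 0, 0, 0], [1, 1, -46, 0, 0, 0], [1, 1, -52, 0, 0, 0], [1, 1, -57, 0, 0, 0], [1, 1, -61, 0, 0, 0], [1, 1, -64, 0, 0, 0], [1, 1, -64, 0, 0, 0]]]}}

```text
time: 8.42
tool_pos: [567.7, 62.0, 124.6]
tcp_rot: [-180.0, -0.0, 153.2]
ft_force: [0.4, -0.6, -3.2]
finger_gap: 13.7
grip_force: 88.6
```

Call:
{"method": "step_arm", "body": {"targets": [[[0, 0, -3, 0, 0, 0], [0, 0, -6, 0, 0, 0], [0, 0, -7, 0, 0, 0], [0, 0, -7, 0, 0, 0]]]}}

```text
time: 8.75
tool_pos: [567.8, 61.9, 117.8]
tcp_rot: [-180.0, -0.0, 153.2]
ft_force: [-0.7, 0.1, -3.7]
finger_gap: 13.9
grip_force: 88.8
```

Seated with no contact force. Turning clockwise by 66.7°, so the slot ends 0.3 rad past the marks.

Call:
{"method": "step_arm", "body": {"targets": [[[0, 0, 0, 0, 0, -0.11], [0, 0, 0, 0, 0, -0.22], [0, 0, 0, 0, 0, -0.33], [0, 0, 0, 0, 0, -0.44], [0, 0, 0, 0, 0, -0.55], [0, 0, 0, 0, 0, -0.66], [0, 0, 0, 0, 0, -0.77], [0, 0, 0, 0, 0, -0.88], [0, 0, 0, 0, 0, -0.98], [0, 0, 0, 0, 0, -1.07], [0, 0, 0, 0, 0, -1.14], [0, 0, 0, 0, 0, -1.16]]]}}

```text
time: 9.75
tool_pos: [567.3, 61.6, 117.9]
tcp_rot: [-179.9, 0.0, 86.5]
ft_force: [-1.8, -0.9, -3.0]
finger_gap: 13.8
grip_force: 88.6
```

Call:
{"method": "step_arm", "body": {"targets": [[[0, 0, 0, 0, 0, 0], [0, 0, 0, 0, 0, 0], [0, 0, 0, 0, 0, 0]]]}}

```text
time: 10.0
tool_pos: [567.9, 62.0, 118.1]
tcp_rot: [180.0, -0.0, 86.8]
ft_force: [-1.7, -0.4, -2.6]
finger_gap: 13.9
grip_force: 88.6
```

Call:
{"method": "step_arm", "body": {"targets": [[[0, 0, 3, 0, 0, 0], [0, 0, 10, 0, 0, 0], [0, 0, 20, 0, 0, 0], [0, 0, 35, 0, 0, 0], [0, 0, 55, 0, 0, 0], [0, 0, 70, 0, 0, 0], [0, 0, 75, 0, 0, 0], [0, 0, 75, 0, 0, 0]]]}}

```text
time: 10.67
tool_pos: [569.6, 62.0, 196.2]
tcp_rot: [179.7, -0.0, 86.7]
ft_force: [0.8, 0.5, -3.6]
finger_gap: 13.8
grip_force: 88.7
```

Call:
{"method": "step_arm", "body": {"targets": [[[-2, 8, 0, 0, 0, 0.05], [-6, 24, 0, 0, 0, 0.14], [-11, 46, 0, 0, 0, 0.25], [-16, 68, 0, 0, 0, 0.36], [-21, 88, 0, 0, 0, 0.47], [-26, 108, 0, 0, 0, 0.58], [-30, 124, 0, 0, 0, 0.69], [-33, 136, 0, 0, 0, 0.79], [-35, 144, 0, 0, 0, 0.87], [-35, 146, 0, 0, 0, 0.91], [-35, 146, 0, 0, 0, 0.91], [-35, 146, 0, 0, 0, 0.91]]]}}

```text
time: 11.67
tool_pos: [532.4, 207.9, 192.1]
tcp_rot: [-179.9, -0.0, 138.8]
ft_force: [-0.1, -0.3, -3.2]
finger_gap: 14.0
grip_force: 88.7
```

```bash
python3 - <<'E'
from h import *
s=snap('wrist'); w=s['img'];b=snap('scene')['img'][180:380,220:450]
cv2.imwrite('pics/n2.png',np.hstack([cv2.resize(w,(400,300)),cv2.resize(b,(400,300))]))
q=r.sense(); print(q['tool_pos'],q['tcp_rot'],q['finger_gap'],q['ft_force'])
E
```

```text
[532.7400852  207.5314754  192.54679581] [-1.79958002e+02 -1.74759852e-02  1.38770785e+02] 14.00167905570002 [ 0.05646521 -1.03391872 -4.26199072]
```

View pics/n2.png

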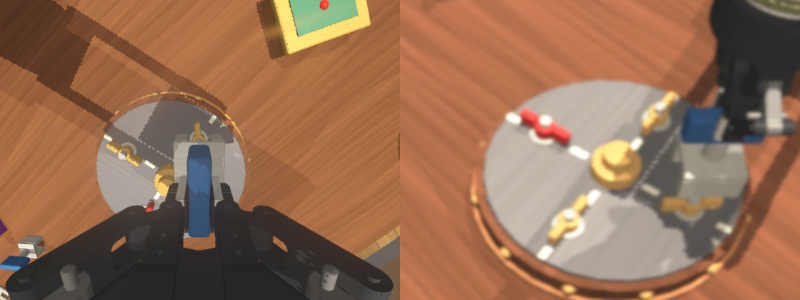

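The scene crop shows the red nut's wings in line with its marks (545,127). The far nut's wing at (198,130) in the wrist view lies along the key's slot. I'll check red numerically and lower.

```bash
python3 - <<'E'
from h import *
s=snap('scene'); hsv=cv2.cvtColor(s['img'],cv2.COLOR_BGR2HSV)
m=cv2.inRange(hsv,(0,170,90),(6,255,255))|cv2.inRange(hsv,(174,170,90),(180,255,255)); m[:230]=0;m[300:]=0;m[:,:260]=0;m[:,350:]=0
P=cast(s,np.argwhere(m)[:,::-1].astype(float),68)[:,:2]; v=np.linalg.eigh(np.cov(P.T))[1][:,1]
print(len(P),P.mean(0),np.degrees(np.arctan2(v[1],v[0])),'marks -76.5')
E
```

```text
120 [569.78201489  65.79831869] 101.92725522881935 marks -76.5
```

Call:
{"method": "step_arm", "body": {"targets": [[[0, -1, -12, 0, 0, 0], [0, -1, -28, 0, 0, 0], [0, -1, -40, 0, 0, 0], [0, -1, -47, 0, 0, 0], [0, -1, -54, 0, 0, 0], [0, -1, -60, 0, 0, 0], [0, -1, -65, 0, 0, 0], [0, -1, -68, 0, 0, 0], [0, -1, -68, 0, 0, 0]]]}}

```text
time: 12.57
tool_pos: [532.6, 206.9, 124.5]
tcp_rot: [-180.0, -0.0, 138.9]
ft_force: [-0.4, 0.7, -3.7]
finger_gap: 13.9
grip_force: 88.6
```

Call:
{"method": "step_arm", "body": {"targets": [[[0, 0, -3, 0, 0, 0], [0, 0, -6, 0, 0, 0], [0, 0, -7, 0, 0, 0], [0, 0, -7, 0, 0, 0]]]}}

```text
time: 12.9
tool_pos: [532.8, 206.9, 117.9]
tcp_rot: [-180.0, -0.0, 138.9]
ft_force: [-1.1, -0.5, -3.5]
finger_gap: 14.1
grip_force: 88.6
```

Red's wings read -78° against -76.5° for the marks, so it is in line. The key is seated on the far nut; turning it by the same amount.

Call:
{"method": "step_arm", "body": {"targets": [[[0, 0, 0, 0, 0, -0.1], [0, 0, 0, 0, 0, -0.2], [0, 0, 0, 0, 0, -0.3], [0, 0, 0, 0, 0, -0.4], [0, 0, 0, 0, 0, -0.5], [0, 0, 0, 0, 0, -0.6], [0, 0, 0, 0, 0, -0.7], [0, 0, 0, 0, 0, -0.79], [0, 0, 0, 0, 0, -0.86], [0, 0, 0, 0, 0, -0.91], [0, 0, 0, 0, 0, -0.91], [0, 0, 0, 0, 0, -0.91]]]}}

```text
time: 13.9
tool_pos: [532.7, 206.9, 118.0]
tcp_rot: [-180.0, 0.0, 86.8]
ft_force: [-1.8, -0.4, -2.7]
finger_gap: 14.0
grip_force: 88.6
```

Call:
{"method": "step_arm", "body": {"targets": [[[0, 0, -0.5, 0, 0, 0.02], [0, 0, -0.5, 0, 0, 0.02]]]}}

```text
time: 14.07
tool_pos: [533.1, 207.0, 117.7]
tcp_rot: [180.0, -0.0, 88.1]
ft_force: [-1.3, 0.1, -3.2]
finger_gap: 14.0
grip_force: 88.6
```

Call:
{"method": "step_arm", "body": {"targets": [[[0, 0, 0, 0, 0, 0], [0, 0, 0, 0, 0, 0], [0, 0, 0, 0, 0, 0], [0, 0, 0, 0, 0, 0], [0, 0, 0, 0, 0, 0]]], "fingers": 0.3}}

```text
time: 14.48
tool_pos: [533.3, 207.1, 118.0]
tcp_rot: [180.0, -0.0, 87.9]
ft_force: [-1.0, 0.4, 0.3]
finger_gap: 30.0
grip_force: 0.0
```

Call:
{"method": "step_arm", "body": {"targets": [[[0, 0, 8, 0, 0, 0], [0, 0, 20, 0, 0, 0], [0, 0, 40, 0, 0, 0], [0, 0, 65, 0, 0, 0], [0, 0, 95, 0, 0, 0], [0, 0, 125, 0, 0, 0], [0, 0, 140, 0, 0, 0], [0, 0, 140, 0, 0, 0]]]}}

```text
time: 15.15
tool_pos: [535.4, 207.7, 264.9]
tcp_rot: [179.5, -0.2, 87.9]
ft_force: [-0.0, 0.7, 0.6]
finger_gap: 29.6
grip_force: 0.0
```

```bash
python3 - <<'E'
from h import *
s=snap('wrist'); w=s['img'];t=snap('scene'); b=t['img'][180:380,220:450]
cv2.imwrite('pics/n3.png',np.hstack([cv2.resize(w[60:360,80:480],(400,300)),cv2.resize(b,(400,300))]))
q=r.sense(); print(q['tool_pos'],q['tcp_rot'],q['finger_gap'],q['ft_force'])
E
```

```text
[533.59425069 207.1468797  259.54463604] [ 1.79830370e+02 -5.70559815e-02  8.78810508e+01] 30.45451732203641 [-0.59472187 -0.35389101 -0.5574708 ]
```

View pics/n3.png

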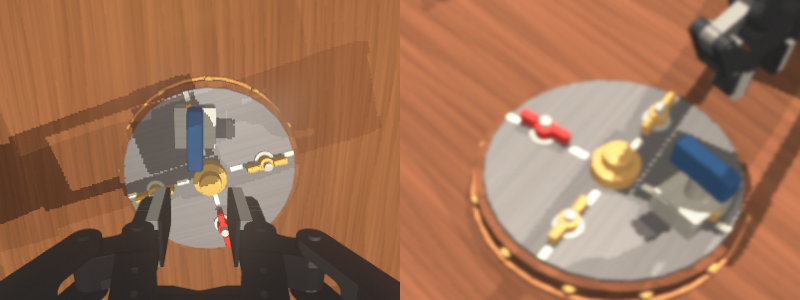

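The last view shows the key standing upright on the far nut, at (195,140) in the wrist half and (700,180) in the scene half, with the gripper well clear and red still in line. Handing in.

```bash
python3 -c "
from bench import r
print(r.hand_in())"
```

```text
the job is handed in; nothing more can be done
None
```

The job is handed in: I turned the red nut first and measured it within 2° of its marks, then turned the far nut by the same method; its wings were hidden under the key, so its alignment wasn't measured. The key stands upright and unheld on the far nut, with the gripper clear; the hand-in call returned no verdict.

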